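# Dock the probe and hold the timer's dial on its third click

### The job

Take the steel cooking probe out of the wooden rack, put it tip-down fully into the narrow well in the top of the kitchen timer and let go of it. Then pair it: with the fingers, press the bar of the timer's spring-return dial down past its first two clicks to the third click, no farther, and finish holding it there against the spring. Leave the dipper, the spice jar and the garlic press base as they stand.

Things in the scene. Friction and masses are not known exactly. Their poses are not given: they have to be found in the camera images.
- timer: Kitchen timer, a white plastic case fixed to the shelf: 120 long (its x), 70 wide (its y), 80 high; origin at the centre of its underside, z up. A dark display window lies in the +x half of its top, the probe well in the -x half. A grey dial sits flat on its left (+y) side; the dial's axis is level, along the case's y, through x = 35, z = 55 (mm, case frame). An arm on the dial carries a round bar that juts out beyond the case's +x end
- timer_well (a point): Centre of the mouth of the probe well, in the case's top face (80 above the shelf). The well is a round vertical hole, 15 in diameter, 60 deep, flat floor
- dial (a joint): Turn of the dial (rad): 0 at rest, with the bar highest; grows as the bar is pressed down. Clicks (shallow notches) at 0.26, 0.52 and 0.785 rad (15, 30, 45 degrees); end stop at 1.05 rad. The clicks do not keep it: a spring always turns it back to 0. Pressing down at the bar takes about 2 N from the start up to the first click; each click is felt as a step up of about 1.3 N to pass on; on the third it takes 3.6 N, and 4.9 N would push it farther
- dial_bar (a point): Centre of the bar that is pressed: a round grey bar 12 in diameter and 34 long, parallel to the case's y, 65 from the dial's axis; the centre is at y = 54 in the case frame. It swings with the dial: at rest it lies 35 degrees above the level of the axis (53 ahead in case x, centre 92 above the shelf), on the third click 10 degrees below it (64 ahead, centre 44 above the shelf). It can be pressed from straight above
- rack_mid (a point): Centre of the top face of the wooden rack, 70 (its x) by 160 (its y) by 40 high, fixed to the shelf, with two round holes 15 in diameter and 30 deep, 45 either side of the middle along its y. The probe stands in one hole, the dipper in the other, either way round
- probe_mid (a point): Centre (half-way up) of the cooking probe: upright, 130 long, z along it to the head. Round steel shaft 12 in diameter with a conical tip 9 long below; the top 30 is a black plastic head 24 in diameter, its middle 50 above this point. 35 to 70 g. Standing on the well's floor, this point is 5 above the well's mouth
- dipper_mid (a point): Bystander: about half-way up a wooden dipper standing in the other hole of the rack: 12 shaft with a 34 ball on top, 105 long overall
- jar_mid (a point): Bystander: centre of a closed glass spice jar with a green cap, 47 in diameter, 93 high, standing on the shelf
- garlic_base: Bystander: ceramic garlic press base, 90 in diameter, 48 high, standing on the shelf; origin at the centre of its underside

How it is judged:
On the way:
1. the probe stands fully down in the timer's well and is let go, the dial still at rest (horizontal distance between probe_mid and timer_well below 0.008 m and z of probe_mid in the frame of timer below 0.09 m and angle between probe_mid's own z axis and vertical below 0.12 rad and contact force between the fingers and probe below 0.1 N and value of joint dial below 0.1 rad), for 0.2 s.
At the end, for the whole second after the job is handed in: The fingers press on the dial (over 1 N) and keep it on the third click (0.68 to 0.89 rad, i.e. 45 degrees give or take 6) through the last second, while the probe stands in the well: within 5 mm of the well's floor, within 8 mm of its axis, upright to 0.12 rad (value of joint dial between 0.68 and 0.89 rad and contact force between the fingers and dial above 1 N and horizontal distance between probe_mid and timer_well below 0.008 m and z of probe_mid in the frame of timer below 0.09 m and angle between probe_mid's own z axis and vertical below 0.12 rad); the arm keeps its last pose, push and grip.
It fails at once if the dial is pressed on well past its third click, to the end stop (value of joint dial above 0.98 rad).
It fails at once if the spice jar, the garlic press base or the dipper is displaced (over 30 mm) or tipped (over 0.4 rad) (distance of any of jar_mid, garlic_base, dipper_mid from where it was at the start of the episode above 0.03 m or angle between any of jar_mid, garlic_base, dipper_mid's own z axis and vertical above 0.4 rad).
It also fails if it takes over 48 s, if anything falls off the work surface, if the arm or the gripper's body presses on something with over 40 N, if the wrist force passes 120 N, or if a joint passes its speed limit or range.

### The arm

A 6-joint arm with a two-finger parallel gripper is mounted at the origin on the work surface. World frame = base frame: x ahead of the robot, y to its left, z up, the work surface at z = 0. Lengths are in m, angles in rad, forces in N, time in s.
With the tool pointing down it reaches from about 0.25 to 0.8 m from the base axis. Payload 8.5 kg.
Tool frame: the origin (TCP) lies between the finger pads; the fingertips stand 19 mm ahead of it and the grasp point (between the pads) is the TCP; z points along the fingers, y is the line along which they close (so a half turn about z gives the same grasp; the last joint's range is limited). The gripper opens to 85 mm and grips with 20 to 120 N. Pads are 22 mm wide; open, the fingers measure 114 mm over their backs; the gripper's body (76 mm by 85 mm) begins 54 mm behind the grasp point. The pads swing forward as they close: fully open they stand 13 mm farther back than shut.
Start: joints at [1.347, 0.238, -0.013, 1.319, 0, 1.571], TCP at [0.117, 0.512, 0.25] pointing down, gripper open.
Joint ranges: [-2.66, 2.66], [-1.03, 1.9], [-1.14, 1.46], [-1.82, 2.27], [-1.45, 1.34], [-3.14, 3.14]. Speed limits (rad/s): [2.22, 2.22, 2.79, 3.14, 3.14, 3.14].

### API

Orientations are given as a unit quaternion [x, y, z, w].
In Python, from workcell import ctrl, viewer gives the robot as it stands.
- The arm moves only by the tool play_rows, never from a script. Its argument "motion" is a list that holds one entry, the list of rows, each a list of 4 numbers: the shift along the tool's x, y, z in m, then the turn about the tool's z in rad. In form: [[[x, y, z, turn], ...]]. A call has 1 to 10 rows; each row shifts and turns the commanded pose from where the row before left it, along the tool's axes as they then stand; what a row does not reach is not made up. A row lasts 1/12 s, in which the tool goes at most 41.7 mm and 7.16 degrees, less where a joint would pass 70% of its speed; a pose out of reach is approached as far as the arm can. A call with a gripper value outside its range is refused whole. "hand" is the finger opening in m, from 0 to 0.0854, set as the call begins (left out, the last holds). The fingers move at their own pace and stop on an object; "squeeze" is the grip in N (left out, the last holds). Time passes only in rows, so rows that do not move let the fingers close. It gives the time, the measured TCP pose, the force, the opening and the grip force at its end, in the units of the state.
- ctrl.get_obs(): the state, without advancing time (a new reading comes with each control period).
- viewer.read_camera(name): name is "scene" or "top" or "wrist"; returns the picture (400x640x3 uint8, red, green, blue); there is no depth.
- viewer.camera_info(name): a dict with "camera_matrix" (3x3 intrinsics, pixels), "k1" (the pictures are not rectified: a ray, as slopes to the right and down, at radius r is drawn at 1 + k1 r^2 times it, then the intrinsics apply), "R" (3x3) and "t" (3): a world point X has camera coordinates R X + t; the wrist camera has in their place "tool_from_camera" (4x4, takes a point from camera to tool coordinates, whose origin is the TCP and whose axes are the flange's). Camera axes: x right, y down, z forward; pixel columns grow to the right and rows downward; lengths in m; the calibration is good to about 2 mm. A picture is of the moment at which its call begins: read the wrist's pose just before it. camera_info takes no time and is no camera call.
- ctrl.hand_in(): hands the job in; it is judged then, once.
The state is a dict: "time_s": time; "joint_pos": joint angles; "joint_velocities": joint speeds; "tau": joint torques, N m; "eef_pos": TCP position; "eef_rot": TCP orientation; "ft_force": force on the tool from outside, world axes, zero at the start; "wrist_torque": the same for the moment, N m; "opening": finger opening in m; "grasp_force": force on a finger pad.
Only numpy, scipy, OpenCV 4.12 (cv2) and the standard library are available. Lean on these libraries where they do the work, as an engineer would, in place of code of your own. Each camera call takes 0.05 s, during which the arm holds its last target. There are 200 camera calls.

## Working session

There is one attempt and no reset: what is moved stays moved. The work goes in short steps, Python scripts to look and compute and a tool call to move; the robot and the scene stay as the last step left them, time stands still between calls to the robot, and variables do not carry over. Pictures are saved under pics/ and viewed, at most 10 in all, crops included, and the job is handed in when it is done.

Besides the shell and the picture viewer there is one more tool, called after "Request:" by a JSON object that holds its "name" and its "arguments". play_rows: Moves the arm, as the interface text tells. Its arguments: {"type":"object","properties":{"motion":{"type":"array","items":{"type":"array","items":{"type":"array","items":{"type":"number"}}}},"hand":{"type":"number"},"squeeze":{"type":"number"}},"required":["motion"]}

```bash
mkdir -p pics
python3 - <<'E'
from workcell import ctrl, viewer
import cv2, numpy as np
np.set_printoptions(precision=4,suppress=True)
print(ctrl.get_obs())
for n in ("scene","top","wrist"):
    im=viewer.read_camera(n); cv2.imwrite(f"pics/{n}0.png",im[:,:,::-1]); print(n,viewer.camera_info(n))
E
```

```text
{'time_s': 0.0, 'joint_pos': array([ 1.347 ,  0.2388, -0.0142,  1.3192, -0.    ,  1.5708]), 'joint_velocities': array([-0.0002, -0.0004,  0.    , -0.001 ,  0.0026, -0.0008]), 'tau': array([ -0.0016, -53.8774,  34.644 ,   0.0184,  -0.0003,  -0.    ]), 'eef_pos': array([0.1164, 0.5115, 0.2497]), 'eef_rot': array([ 0.1117,  0.9937, -0.0007, -0.0001]), 'ft_force': array([ 1.1266,  0.5022, -0.1913]), 'wrist_torque': array([-0.0551,  0.0308,  0.0116]), 'grasp_force': 0.0, 'opening': 0.08513260474429829}
scene {'camera_matrix': array([[497.3741,   0.    , 311.4767],
       [  0.    , 497.3741, 198.304 ],
       [  0.    ,   0.    ,   1.    ]]), 'k1': -0.09386025545652517, 'R': array([[ 0.8589,  0.512 , -0.0066],
       [ 0.2921, -0.5006, -0.8149],
       [-0.4206,  0.698 , -0.5796]]), 't': array([-0.5253, -0.129 ,  1.3679])}
top {'camera_matrix': array([[403.7431,   0.    , 318.6785],
       [  0.    , 403.7431, 198.634 ],
       [  0.    ,   0.    ,   1.    ]]), 'k1': -0.08005909696701853, 'R': array([[-0.0237, -0.9995, -0.0189],
       [-0.9933,  0.0257, -0.1131],
       [ 0.1135,  0.0161, -0.9934]]), 't': array([-0.01  ,  0.64  ,  0.8587])}
wrist {'camera_matrix': array([[354.4301,   0.    , 322.9329],
       [  0.    , 354.4301, 203.3292],
       [  0.    ,   0.    ,   1.    ]]), 'k1': -0.01291873837256056, 'tool_from_camera': array([[-0.0002, -0.9607, -0.2777,  0.0702],
       [ 1.    , -0.0003,  0.0002,  0.0005],
       [-0.0002, -0.2777,  0.9607, -0.124 ],
       [ 0.    ,  0.    ,  0.    ,  1.    ]])}
```

View pics/scene0.png

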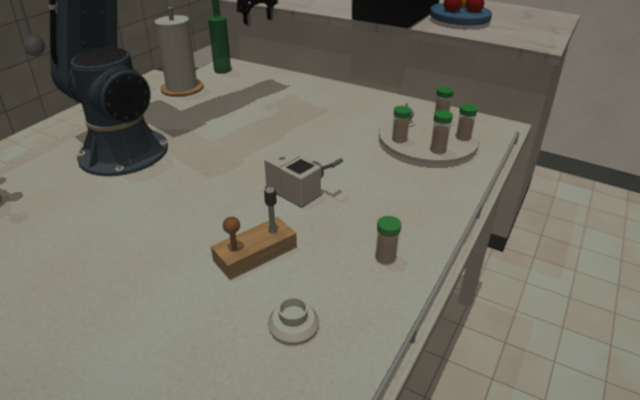

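View pics/top0.png

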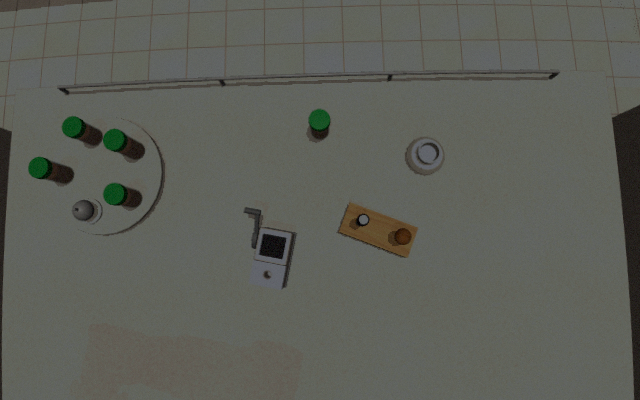

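The scene view shows the timer at (295,178), the rack at (253,247) with the probe at (270,200), the dipper at (231,230), the jar at (388,240) and the garlic base at (293,320). The top view shows the well near (267,274), the bar near (252,211) and the probe head near (363,220). I'll zoom in on both.

Run:
```python
import cv2
a=cv2.imread("pics/top0.png")[195:300,235:425]; cv2.imwrite("pics/topc.png",cv2.convertScaleAbs(cv2.resize(a,None,fx=4,fy=4,interpolation=cv2.INTER_CUBIC),alpha=1.6))
a=cv2.imread("pics/scene0.png")[145:280,200:350]; cv2.imwrite("pics/scenec.png",cv2.convertScaleAbs(cv2.resize(a,None,fx=4,fy=4,interpolation=cv2.INTER_CUBIC),alpha=1.4))
```

```text
(no output)
```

View pics/topc.png

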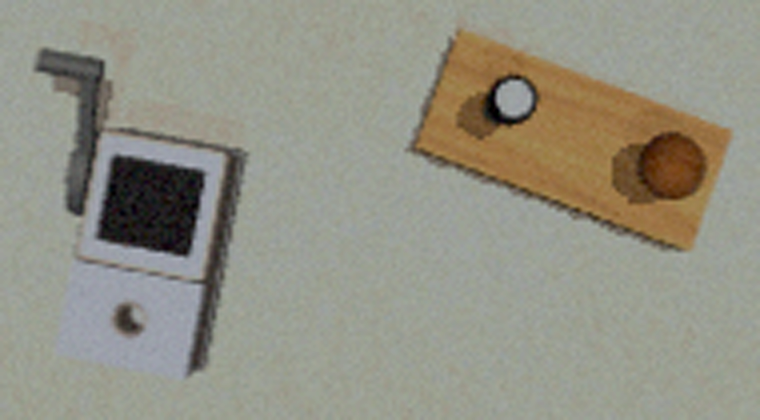

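View pics/scenec.png

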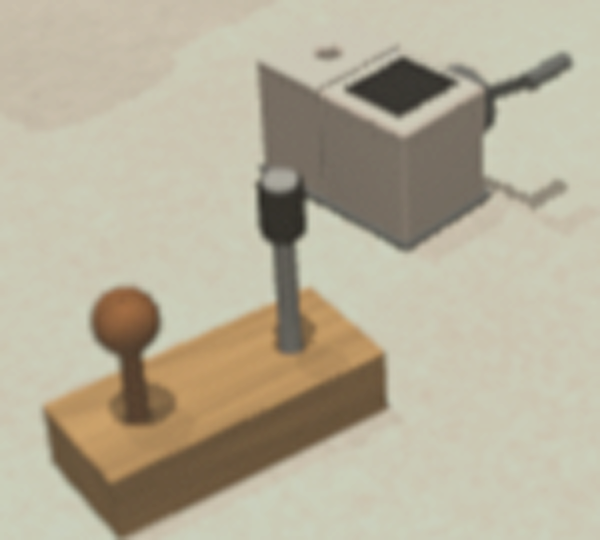

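The crops show the well mouth at crop (129,319), the case's top corners at (103,130), (228,153), (188,376) and (58,353), the bar from (38,60) to (102,70), the probe's top at (515,99) and the dipper ball at (672,165). In the scene crop the well is at (327,53), the probe's top at (281,180) and the case corners at (260,63), (407,134) and (485,83).

```bash
cat > h.py <<'E'
import numpy as np
from scipy.optimize import least_squares
from workcell import ctrl, viewer
np.set_printoptions(precision=4,suppress=True)
I={n:viewer.camera_info(n) for n in("top","scene")}
def proj(n,X,cam=None):
    i=cam or I[n]; c=np.atleast_2d(X)@i["R"].T+i["t"]; s=c[:,:2]/c[:,2:]
    s=s*(1+i["k1"]*(s**2).sum(1,keepdims=True)); K=i["camera_matrix"]
    return s*[K[0,0],K[1,1]]+K[:2,2]
def at_z(n,p,z,cam=None):
    return least_squares(lambda q:(proj(n,[*q,z],cam)-p).ravel(),[.5,0]).x
def T(p):return np.array(p)/4-.375+[235,195]
def S(p):return np.array(p)/4-.375+[200,145]
E
cat > m.py <<'E'
from h import *
def case(q,P):
    c,s=np.cos(q[2]),np.sin(q[2]); P=np.array(P,float)
    return np.c_[q[0]+c*P[:,0]-s*P[:,1],q[1]+s*P[:,0]+c*P[:,1],P[:,2]]
cp=[[.06,.035,.08],[.06,-.035,.08],[-.06,-.035,.08],[-.06,.035,.08]]
tp=T([[103,130],[228,153],[188,376],[58,353]])
sp=S([[485,83],[407,134],[260,63]])
for w in((1,0),(0,1),(1,1)):
    f=lambda q:np.r_[w[0]*(proj("top",case(q,cp))-tp).ravel(),w[1]*(proj("scene",case(q,cp[:3]))-sp).ravel()]
    r=least_squares(f,[.45,.1,-.1]);print("timer",r.x,r.cost)
print("well top",at_z("top",T([129,319]),.08),"scene",at_z("scene",S([327,53]),.08))
print("bar mid pred",case(r.x,[[.088,.054,.092],[.099,.054,.044]]),"seen",at_z("top",T([38,60]),.092),at_z("top",T([102,70]),.092))
rc=[[.035,.08,.04],[.035,-.08,.04],[-.035,-.08,.04],[-.035,.08,.04]]
tr=T([[460,30],[733,129],[690,250],[413,150]])
r=least_squares(lambda q:(proj("top",case(q,rc))-tr).ravel(),[.5,-.1,0]);print("rack",r.x,r.cost,"holes",case(r.x,[[0,.045,.04],[0,-.045,.04]]))
print("probe top",at_z("top",T([515,99]),.14),"scene",at_z("scene",S([281,180]),.14))
print("probe base scene",at_z("scene",S([290,348]),.04))
print("dipper",at_z("top",T([672,165]),.098),"jar",at_z("top",[319,121],.09),"garlic",at_z("top",[428,153],.048))
E
python3 m.py
```

```text
timer [ 0.5132  0.0764 -0.2018] 1.4289557052382829
timer [ 0.5141  0.0779 -0.1862] 0.8944200472350178
timer [ 0.5137  0.0769 -0.1958] 3.0662573805717916
well top [0.479  0.0847] scene [0.4794 0.0834]
bar mid pred [[0.6106 0.1127 0.092 ]
 [0.6213 0.1106 0.044 ]] seen [0.6141 0.1291] [0.6081 0.0956]
rack [ 0.5678 -0.1542 -0.3775] 0.2922942412559695 holes [[ 0.5844 -0.1124  0.04  ]
 [ 0.5512 -0.1961  0.04  ]]
probe top [ 0.5848 -0.1135] scene [ 0.5848 -0.1107]
probe base scene [ 0.5874 -0.1161]
dipper [ 0.5515 -0.1964] jar [ 0.8002 -0.0314] garlic [ 0.7338 -0.2711]
```

Request:
{"name": "play_rows", "arguments": {"motion": [[[-0.029,-0.025,0,0],[-0.029,-0.025,0,0],[-0.029,-0.025,0,0],[-0.029,-0.025,0,0],[-0.029,-0.025,0,0],[-0.029,-0.025,0,0],[-0.029,-0.025,0,0],[-0.029,-0.025,0,0],[-0.029,-0.025,0,0],[-0.029,-0.025,0,0]]], "hand": 0.055, "squeeze": 30}}

```text
time_s: 0.98
eef_pos: [0.3443, 0.202, 0.2504]
eef_rot: [0.112, 0.994, 0.0, 0.0]
ft_force: [2.0, 0.9, -0.7]
opening: 0.0551
grasp_force: 0.0
```

Request:
{"name": "play_rows", "arguments": {"motion": [[[-0.03,-0.025,0,0],[-0.03,-0.025,0,0],[-0.03,-0.025,0,0],[-0.03,-0.025,0,0],[-0.03,-0.025,0,0],[-0.03,-0.025,0,0],[-0.03,-0.025,0,0],[-0.03,-0.025,0,0],[-0.03,-0.025,0,0],[0,0,0,0]]]}}

```text
time_s: 1.82
eef_pos: [0.5604, -0.0804, 0.2489]
eef_rot: [0.114, 0.994, -0.001, 0.0]
ft_force: [-1.5, 0.8, -1.0]
opening: 0.0547
grasp_force: 0.0
```

```bash
cat >> h.py <<'E'
from scipy.spatial.transform import Rotation as Ro
def shift(goal):
    o=ctrl.get_obs(); R=Ro.from_quat(o["eef_rot"])
    print("t",o["time_s"],"pos",o["eef_pos"],"toolx",R.apply([1,0,0]),"z",R.apply([0,0,1]),"F",o["ft_force"],"open",o["opening"],o["grasp_force"])
    print("shift",R.inv().apply(np.array(goal)-o["eef_pos"]))
def wristcam(o):
    i=dict(viewer.camera_info("wrist")); M=np.eye(4); M[:3,:3]=Ro.from_quat(o["eef_rot"]).as_matrix(); M[:3,3]=o["eef_pos"]
    W=np.linalg.inv(M@i["tool_from_camera"]); i["R"],i["t"]=W[:3,:3],W[:3,3]; return i
E
python3 - <<'E'
from h import *
import cv2
shift([.585,-.1125,.125])
o=ctrl.get_obs(); im=viewer.read_camera("wrist"); cv2.imwrite("pics/w1.png",im[:,:,::-1])
c=wristcam(o); print(proj("",[[.585,-.1125,.14],[.5848,-.1125,.04],[.5515,-.1964,.098]],c))
E
```

```text
t 1.8167 pos [ 0.5604 -0.0804  0.2489] toolx [-0.9742  0.2256 -0.0008] z [ 0.0005 -0.0016 -1.    ] F [-1.5437  0.7859 -1.0456] open 0.05473897186932323 0.0
shift [-0.0311 -0.0255  0.124 ]
[[286.2235 249.2295]
 [296.4202 208.0205]
 [181.5589 212.8511]]
```

View pics/w1.png

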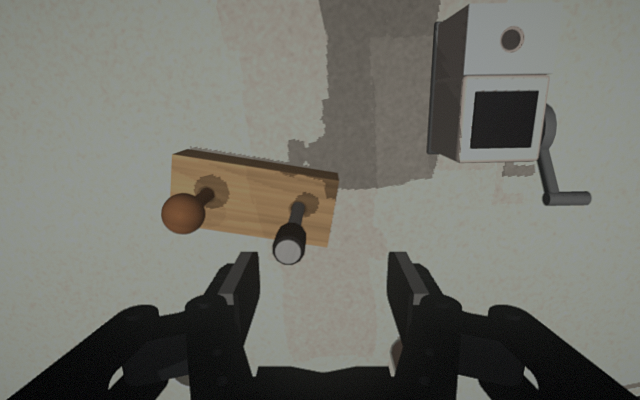

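The wrist view shows the probe's top at (288,251) against a predicted (286,249), and the dipper ball at (183,213) as predicted. The well is at (512,39).

Request:
{"name": "play_rows", "arguments": {"motion": [[[-0.015,-0.013,0.01,0],[-0.016,-0.0125,0.02,0],[0,0,0.02,0],[0,0,0,0],[0,0,0,0]]]}}

```text
time_s: 2.28
eef_pos: [0.5804, -0.1066, 0.1997]
eef_rot: [0.112, 0.994, 0.0, -0.002]
ft_force: [0.1, -0.6, 0.7]
opening: 0.055
grasp_force: 0.0
```

Run:
```python
from h import *
shift([.585,-.1128,.125])
M=np.array([.5604,-.0804,.2489]);
c=wristcam(dict(eef_pos=M,eef_rot=Ro.from_matrix(np.c_[[-.9742,.2256,-.0008],[.2256,.9742,-.0014],[.0005,-.0016,-1]]).as_quat()))
print("well wrist",at_z("",[512,39],.08,c),"probe top",at_z("",[288.5,251],.14,c), "base", at_z("",[297,208],.04,c))
print("bar ends",at_z("",[547,199],.092,c),at_z("",[591,198],.092,c))
```

```text
t 2.2833 pos [ 0.5804 -0.1066  0.1997] toolx [-0.9751  0.2216  0.003 ] z [-0.003   0.0007 -1.    ] F [ 0.1127 -0.5645  0.7385] open 0.05503157597055539 0.0
shift [-0.006  -0.0051  0.0747]
well wrist [0.4802 0.0865] probe top [ 0.5867 -0.1112] base [ 0.5849 -0.1119]
bar ends [0.6094 0.0986] [0.6168 0.1344]
```

Request:
{"name": "play_rows", "arguments": {"motion": [[[-0.003,-0.0025,0.015,0],[-0.003,-0.0025,0.025,0],[0,0,0.025,0],[0,0,0.01,0],[0,0,0,0],[0,0,0,0]]]}}

```text
time_s: 2.78
eef_pos: [0.5865, -0.1131, 0.1266]
eef_rot: [0.111, 0.994, -0.0, 0.0]
ft_force: [-0.8, -1.0, 1.1]
opening: 0.0551
grasp_force: 0.0
```

Run:
```python
from h import *
shift([.5855,-.1125,.125])
```

```text
t 2.7833 pos [ 0.5865 -0.1131  0.1266] toolx [-0.9752  0.2213 -0.0005] z [ 0.0005 -0.0002 -1.    ] F [-0.7907 -0.9654  1.0651] open 0.05509421135009991 0.0
shift [0.0011 0.0003 0.0016]
```

Request:
{"name": "play_rows", "arguments": {"motion": [[[0.001,0,0.002,0],[0,0,0,0],[0,0,0,0],[0,0,0,0],[0,0,0,0],[0,0,0,0],[0,0,0,0],[0,0,0,0]]], "hand": 0.01, "squeeze": 35}}

```text
time_s: 3.45
eef_pos: [0.5862, -0.1133, 0.1246]
eef_rot: [0.112, 0.994, 0.0, 0.001]
ft_force: [-0.3, 0.4, 6.9]
opening: 0.0232
grasp_force: 34.1
```

Request:
{"name": "play_rows", "arguments": {"motion": [[[0,0,-0.006,0],[0,0,-0.015,0],[0,0,-0.02,0],[0,0,-0.02,0],[0,0,-0.025,0],[0,0,-0.025,0],[0,0,-0.01,0],[0,0,0,0],[0,0,0,0]]]}}

```text
time_s: 4.2
eef_pos: [0.5854, -0.1133, 0.2439]
eef_rot: [0.112, 0.994, -0.0, 0.0]
ft_force: [0.3, -1.1, -1.2]
opening: 0.0233
grasp_force: 34.4
```

Run:
```python
from h import *
o=ctrl.get_obs(); P=o["eef_pos"]
shift([P[0]-.106,P[1]+.198,P[2]])
```

```text
t 4.2 pos [ 0.5854 -0.1133  0.2439] toolx [-0.975   0.222  -0.0002] z [ 0.0001 -0.0002 -1.    ] F [ 0.2892 -1.0821 -1.1548] open 0.023344141659494267 34.42358136177063
shift [ 0.1473  0.1695 -0.    ]
```

Request:
{"name": "play_rows", "arguments": {"motion": [[[0.008,0.009,0,0],[0.017,0.02,0,0],[0.022,0.025,0,0],[0.025,0.028,0,0],[0.025,0.029,0,0],[0.022,0.026,0,0],[0.018,0.021,0,0],[0.01,0.0115,0,0],[0,0,0,0],[0,0,0,0]]]}}

```text
time_s: 5.03
eef_pos: [0.4785, 0.0853, 0.2432]
eef_rot: [0.111, 0.994, -0.0, -0.001]
ft_force: [0.2, -0.8, -1.0]
opening: 0.0231
grasp_force: 34.4
```

Run:
```python
from h import *
import cv2
viewer.read_camera("top");viewer.read_camera("top")
shift([.4793,.0843,.245])
o=ctrl.get_obs();P=o["eef_pos"]; c=wristcam(o)
W=viewer.read_camera("wrist");A=viewer.read_camera("scene")
print("scene tip pred",proj("scene",[P+[0,0,-.115],P+[0,0,0],[.479,.0843,.08]]),"wrist",proj("",[P+[0,0,-.115],P+[0,0,-.02],[.479,.0843,.08]],c))
a=cv2.resize(A[80:200,220:320],None,fx=4,fy=4,interpolation=2); b=cv2.resize(W[100:400,240:440],(320,480),interpolation=2)
cv2.imwrite("pics/c2.png",cv2.convertScaleAbs(np.hstack([a,b])[:,:,::-1],alpha=1.5)); cv2.imwrite("pics/w2.png",W[:,:,::-1])
```

```text
t 5.1333 pos [0.4795 0.0843 0.2435] toolx [-0.9751  0.2219  0.001 ] z [-0.0012 -0.0005 -1.    ] F [0.0915 0.7274 0.2579] open 0.02306984846283505 34.44053649902344
shift [ 0.0002 -0.     -0.0015]
scene tip pred [[280.7721 139.7042]
 [278.6324  93.4807]
 [281.4438 157.6626]] wrist [[322.2346 205.0141]
 [321.7128 264.9901]
 [322.2787 188.0608]]
```

View pics/c2.png

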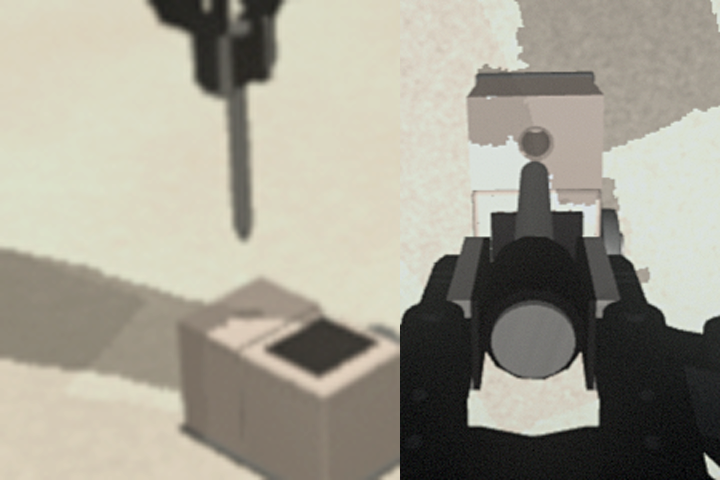

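The scene view puts the tip at (280.6,139.6) against a predicted (280.8,139.7), so the probe hangs straight. The wrist view has the tip in line with the well, at x ≈ 324 for both. I'll lower it.

Request:
{"name": "play_rows", "arguments": {"motion": [[[0,0,0.01,0],[0,0,0.015,0],[0,0,0.012,0],[0,0,0.006,0],[0,0,0.006,0],[0,0,0.006,0],[0,0,0.006,0],[0,0,0.003,0],[0,0,0,0],[0,0,0,0]]]}}

```text
time_s: 6.07
eef_pos: [0.4798, 0.0846, 0.1804]
eef_rot: [0.112, 0.994, -0.0, 0.0]
ft_force: [-0.2, 0.1, -0.5]
opening: 0.0229
grasp_force: 34.4
```

Run:
```python
from h import *
shift([.4793,.0843,.1348])
```

```text
t 6.0667 pos [0.4798 0.0846 0.1804] toolx [-0.9751  0.2219 -0.0001] z [ 0.0001 -0.0001 -1.    ] F [-0.1625  0.1326 -0.5012] open 0.022897773552564907 34.44061517715454
shift [ 0.0004 -0.0004  0.0456]
```

Request:
{"name": "play_rows", "arguments": {"motion": [[[0,0,0.004,0],[0,0,0.006,0],[0,0,0.007,0],[0,0,0.007,0],[0,0,0.007,0],[0,0,0.006,0],[0,0,0.004,0],[0,0,0.002,0],[0,0,0,0],[0,0,0,0]]]}}

```text
time_s: 6.9
eef_pos: [0.4798, 0.0846, 0.1373]
eef_rot: [0.112, 0.994, -0.0, 0.0]
ft_force: [-0.1, -0.0, -0.9]
opening: 0.023
grasp_force: 34.4
```

Request:
{"name": "play_rows", "arguments": {"motion": [[[0,0,0.001,0],[0,0,0.001,0],[0,0,0,0],[0,0,0,0]]]}}

```text
time_s: 7.23
eef_pos: [0.4798, 0.0846, 0.1354]
eef_rot: [0.112, 0.994, -0.0, 0.0]
ft_force: [0.8, 0.6, 0.3]
opening: 0.0232
grasp_force: 34.4
```

Request:
{"name": "play_rows", "arguments": {"motion": [[[0,0,0,0],[0,0,0,0],[0,0,0,0],[0,0,0,0],[0,0,0,0],[0,0,0,0]]], "hand": 0.05}}

```text
time_s: 7.73
eef_pos: [0.4797, 0.0846, 0.1353]
eef_rot: [0.112, 0.994, -0.0, -0.0]
ft_force: [-0.4, -0.1, 0.2]
opening: 0.0501
grasp_force: 0.0
```

Request:
{"name": "play_rows", "arguments": {"motion": [[[0,0,-0.01,0],[0,0,-0.02,0],[0,0,-0.025,0],[0,0,-0.025,0],[0,0,-0.015,0],[0,0,-0.005,0],[0,0,0,0],[0,0,0,0]]]}}

```text
time_s: 8.4
eef_pos: [0.4795, 0.0845, 0.2346]
eef_rot: [0.112, 0.994, -0.0, -0.0]
ft_force: [-0.1, 0.5, -0.6]
opening: 0.05
grasp_force: 0.0
```

Run:
```python
from h import *
import cv2
o=ctrl.get_obs();c=wristcam(o)
shift([.611,.1135,.236])
W=viewer.read_camera("wrist");A=viewer.read_camera("scene");t=viewer.read_camera("top")
print("scene head top pred",proj("scene",[[.4793,.0843,.15],[.611,.1135,.092]]),proj("top",[[.4793,.0843,.15],[.611,.1135,.092]]))
a=cv2.resize(A[100:200,260:360],(400,400),interpolation=2); b=cv2.resize(t[195:295,220:320],(400,400),interpolation=2)
cv2.imwrite("pics/c3.png",cv2.convertScaleAbs(np.hstack([a,b])[:,:,::-1],alpha=1.5))
```

```text
t 8.4 pos [0.4795 0.0845 0.2346] toolx [-0.9751  0.222   0.0005] z [-0.0006 -0.0002 -1.    ] F [-0.133   0.5306 -0.609 ] open 0.05004789431775112 0.0
shift [-0.1218  0.0574 -0.0015]
scene head top pred [[280.3144 131.4192]
 [336.3956 162.341 ]] [[261.7201 276.9114]
 [251.5681 210.9298]]
```

View pics/c3.png

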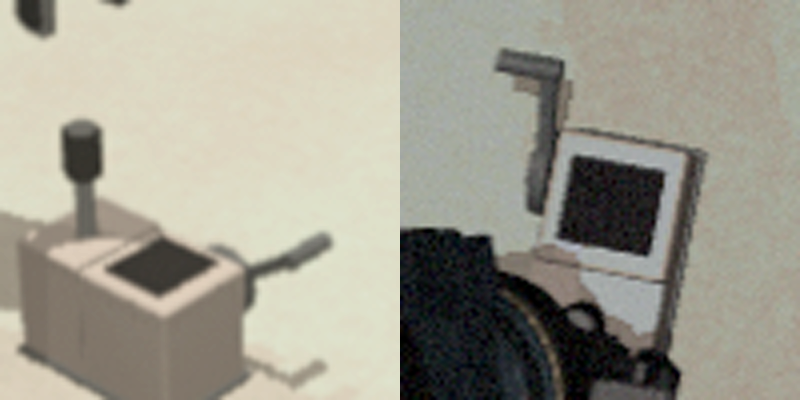

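In the scene view the head's top is at (280.5,131.8) against a predicted (280.3,131.4) for a seated probe. It stands fully down and is released, and the dial is still at rest. Next I'll close the fingers and go above the bar.

Request:
{"name": "play_rows", "arguments": {"motion": [[[-0.01,0.005,0,0],[-0.02,0.009,0,0],[-0.025,0.012,0,0],[-0.025,0.012,0,0],[-0.025,0.012,0,0],[-0.0155,0.007,0,0],[-0.008,0.0025,0,0],[0,0,0,0],[0,0,0,0],[0,0,0,0]]], "hand": 0}}

```text
time_s: 9.38
eef_pos: [0.6173, 0.1139, 0.2352]
eef_rot: [0.112, 0.994, -0.0, -0.0]
ft_force: [0.5, -0.3, -0.2]
opening: 0.0001
grasp_force: 0.0
```

Request:
{"name": "play_rows", "arguments": {"motion": [[[0,0,0.02,0],[0,0,0.03,0],[0,0,0.03,0],[0,0,0.02,0],[0,0,0.008,0],[0,0,0,0],[0,0,0,0],[0,0,0,0]]]}}

```text
time_s: 10.05
eef_pos: [0.619, 0.1142, 0.1293]
eef_rot: [0.112, 0.994, 0.0, 0.001]
ft_force: [-0.0, -0.1, 0.0]
opening: 0.0002
grasp_force: 0.0
```

Run:
```python
from h import *
import cv2
shift([.618,.114,.117])
A=viewer.read_camera("scene");t=viewer.read_camera("wrist")
a=cv2.resize(A[90:190,280:380],(400,400),interpolation=2); b=cv2.resize(t[100:400,170:470],(400,400),interpolation=2)
cv2.imwrite("pics/c4.png",cv2.convertScaleAbs(np.hstack([a,b])[:,:,::-1],alpha=1.5))
```

```text
t 10.05 pos [0.619  0.1142 0.1293] toolx [-0.9751  0.222  -0.0025] z [ 0.0026  0.0004 -1.    ] F [-0.0271 -0.0993  0.0196] open 0.00016722100026226672 0.0
shift [ 0.0009 -0.0004  0.0122]
```

View pics/c4.png

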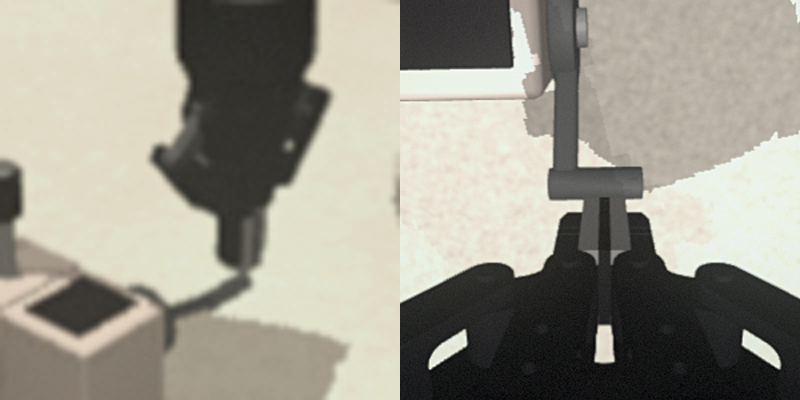

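The scene view shows the closed fingertips right above the bar. The wrist view shows them centred on its length, with the bar at crop (597,183) and the fingers at (605,200). I'll press in stages.

Request:
{"name": "play_rows", "arguments": {"motion": [[[0.001,0,0.005,0],[0,0,0.006,0],[0,0,0.005,0],[0,0,0.005,0],[0,0,0.003,0],[0,0,0,0],[0,0,0,0],[0,0,0,0]]], "squeeze": 40}}

```text
time_s: 10.82
eef_pos: [0.6172, 0.1143, 0.1033]
eef_rot: [0.112, 0.994, -0.0, -0.0]
ft_force: [0.8, 0.0, 3.0]
opening: 0.0003
grasp_force: 1.2
```

Request:
{"name": "play_rows", "arguments": {"motion": [[[0,0,0.004,0],[0,0,0.004,0],[0,0,0.004,0],[0,0,0.003,0],[0,0,0,0],[0,0,0,0],[0,0,0,0]]]}}

```text
time_s: 11.4
eef_pos: [0.6167, 0.1143, 0.0881]
eef_rot: [0.112, 0.994, -0.0, -0.001]
ft_force: [1.2, -0.2, 2.2]
opening: 0.0
grasp_force: 1.2
```

Request:
{"name": "play_rows", "arguments": {"motion": [[[0,0,0.003,0],[0,0,0.004,0],[0,0,0.003,0],[0,0,0.002,0],[0,0,0,0],[0,0,0,0],[0,0,0,0],[0,0,0,0]]]}}

```text
time_s: 12.07
eef_pos: [0.6172, 0.1143, 0.0764]
eef_rot: [0.112, 0.994, -0.0, -0.0]
ft_force: [1.5, -1.0, 4.2]
opening: 0.0005
grasp_force: 1.8
```

Run:
```python
from h import *
import cv2
F=[]
for _ in range(6):
    A=viewer.read_camera("scene"); F.append(ctrl.get_obs()["ft_force"])
print(np.mean(F,0),np.std(F,0)); shift([.617,.114,.069])
print(proj("scene",[[.6213,.1106,.044],[.6213+.0066,.1106+.0334,.044],[.6213+.0033,.1106+.0167,.044],[.6215,.1106,.05]]))
```

```text
[ 1.503  -0.5708  3.3857] [0.5373 0.5193 0.1835]
t 12.3667 pos [0.6172 0.1143 0.0763] toolx [-0.9751  0.2219  0.0001] z [-0.0001 -0.0001 -1.    ] F [0.8104 0.2091 3.4362] open 2.069149859134278e-05 1.8837928399443626
shift [ 0.0001 -0.0003  0.0073]
[[339.2386 181.7003]
 [348.3474 175.758 ]
 [343.8341 178.7023]
 [339.3802 179.5696]]
```

Request:
{"name": "play_rows", "arguments": {"motion": [[[0,0,0.002,0],[0,0,0.002,0],[0,0,0.0015,0],[0,0,0.001,0],[0,0,0,0],[0,0,0,0],[0,0,0,0],[0,0,0,0]]]}}

```text
time_s: 13.03
eef_pos: [0.6171, 0.1143, 0.0698]
eef_rot: [0.112, 0.994, -0.0, -0.0]
ft_force: [1.3, -0.8, 2.3]
opening: -0.0002
grasp_force: 1.6
```

Run:
```python
from h import *
import cv2
F=[]
for _ in range(8):
    A=viewer.read_camera("scene"); F.append(ctrl.get_obs()["ft_force"])
o=ctrl.get_obs();c=wristcam(o);t=viewer.read_camera("wrist")
print(np.mean(F,0),np.std(F,0)); shift([.617,.114,.069])
q=np.array([.5137,.0769]);e=np.array([np.cos(-.196),np.sin(-.196)]);n=np.array([-e[1],e[0]])
for d in(35,40,45,50,55):
    a=np.radians(35-d); P=[np.r_[q+e*(.035+.065*np.cos(a))+n*y,.055+.065*np.sin(a)] for y in(.054,.071)]
    print(d,proj("scene",P).ravel(),"wrist",proj("",P,c).ravel())
a=cv2.resize(A[130:205,280:380],(800,600),interpolation=2)
cv2.imwrite("pics/c5.png",cv2.convertScaleAbs(a[:,:,::-1],alpha=1.7))
```

```text
[ 0.5729 -0.6768  3.3356] [0.472  0.5051 0.7385]
t 13.4833 pos [0.6171 0.1143 0.0698] toolx [-0.9751  0.2219  0.0002] z [-0.0003 -0.0001 -1.    ] F [ 1.2552 -0.8229  4.3218] open -0.00015687150116155678 1.6056976094841957
shift [ 0.0001 -0.0003  0.0008]
35 [339.6981 177.9021 344.3153 174.9271] wrist [315.5497 282.5473 354.547  281.5576]
40 [339.5525 179.9085 344.1578 176.9241] wrist [315.7807 275.88   353.4699 274.9188]
45 [339.2447 181.8104 343.8386 178.8182] wrist [315.9596 268.7268 352.4651 267.7908]
50 [338.7785 183.5931 343.3617 180.5948] wrist [316.0905 261.1587 351.5297 260.2448]
55 [338.1594 185.2435 342.7326 182.2408] wrist [316.177  253.2353 350.6608 252.3407]
```

View pics/c5.png

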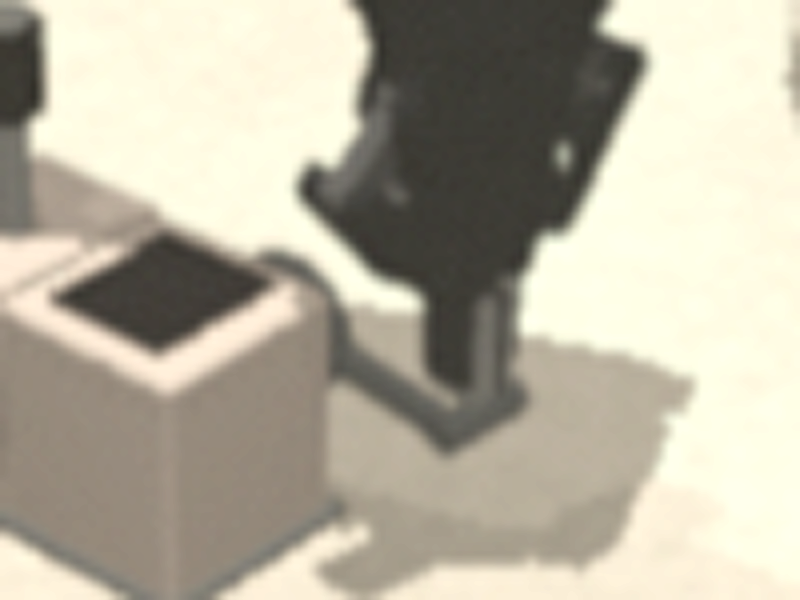

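The close-up shows the bar's middle at about (340,181.5), against a predicted (339,182) for 45°. The fingertip height (about 44.5°) and the push of about 3.4 N agree, and the probe is still in the well. I'm handing in now.

```bash
python3 -c "
from workcell import ctrl
print(ctrl.hand_in())"
```

```text
the job is handed in; nothing more can be done
None
```

The job is handed in, with no verdict shown: the probe stands fully down in the timer's well and is let go, and the closed fingers are holding the dial on its third click (about 45° by camera and fingertip height, about 3.4 N); the dipper, jar and garlic base were not touched.

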